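# Size two frozen dumplings on the grading ramp

### The job

Two round frozen dumplings, a small and a large one, lie in the white tray among folded ones. Put both round ones in the feed pan at the high end of the sizing ramp, then lift the pan by its black bar so that they roll down and the small one drops into the first pocket and the large one into the second. Lower the pan again and let go.

Things in the scene. Friction and masses are not known exactly. Their poses are not given: they have to be found in the camera images.
- ball_small_center (a point): Centre of the small round frozen dumpling: hard cream ball, 36 mm diameter, 28 g. Starts 33 mm above the table on four pins (ring 31 mm wide, 18 mm high) in a flat white tray (rim 10 mm, floor 4 mm high). The tray's four seats, in a square 90 mm apart, hold this ball, the large one and two folded crescent-shaped dumplings, in any order.
- ball_large_center (a point): Centre of the large round frozen dumpling: hard cream ball, 52 mm diameter, 80 g, in the same tray on the same kind of seat, its centre 42 mm above the table.
- grader: Fixed sizing ramp, yaw varies. Origin on the table below the pan's hinge; z up, +y towards the feed pan and its bar, x across. A 66 mm wide channel descends 9 degrees along -y from 92 mm height at y=0. Its middle slit widens: 20 mm; 42 mm from y=-50 (small ball drops into the first pocket); 60 mm from y=-143 to -232 (large ball drops into the second). Pocket floors 4 mm high, walled.
- feed_point (a point): Middle of the pan floor 50 mm from the hinge, 88 mm high: let each ball go over it, centre 125 to 140 mm above the table. The pan is a trough, 127 mm long (ramp's y=0 to 127), 90 mm wide inside, floor V-shaped, side walls 112 mm high, open to the ramp. At rest it falls 4 degrees backward, so balls roll to the back wall and stay, in line, either order.
- pan_bar (a point): Middle of the pan's black round bar: horizontal along the ramp's x, 12 mm thick, 76 mm long, on two thin arms 33 mm either side of the middle; 36 mm free between it and the pan's back wall. At rest 173 mm from the hinge along the ramp's +y and 94 mm above the table; moves with the pan.
- pan (a joint): Tilt of the feed pan, rad: 0 at rest, grows as the bar is lifted, stop at 0.7. Hinge axis: along the ramp's x, 92 mm above the ramp's origin; the bar runs on an arc of 173 mm radius. Pan 0.35 kg, no spring, falls back when let go. Lifted to 0.45 and held, the balls roll out and reach their pockets within 2 s.
There are look-alikes about, which are no part of the job. Leave any blue or yellow look-alike of the part that bears ball_large_center alone.

How it is judged:
By the outcome, as a careful person would: the job done as asked, in the order asked, and still so for the second after the job is handed in, with the robot touching nothing.
It also fails if it takes over 72 s, if anything falls off the work surface, if the arm or the gripper's body presses on something with over 40 N, if the wrist force passes 120 N, or if a joint passes its speed limit or range.

### The arm

A 6-joint arm with a two-finger parallel gripper is mounted at the origin on the work surface. World frame = base frame: x ahead of the robot, y to its left, z up, the work surface at z = 0. Lengths are in m, angles in rad, forces in N, time in s.
With the tool pointing down it reaches from about 0.425 to 0.95 m from the base axis. Payload 3.5 kg.
Tool frame: the origin (TCP) lies at the very end of the fingers, on their centre line; the grasp point (between the pads) lies 19 mm behind it; z points along the fingers, y is the direction in which the jaws open and shut (so a half turn about z gives the same grasp; the last joint's range is limited). The gripper opens to 85 mm and grips with 20 to 120 N. Pads are 22 mm wide; open, the fingers measure 114 mm over their backs; the gripper's body (76 mm by 85 mm) begins 54 mm behind the grasp point. The pads swing forward as they close: fully open they stand 13 mm farther back than shut.
Start: joints at [1.027, 0.286, 1.577, -0, 1.279, -0.15], TCP at [0.259, 0.623, 0.231] pointing down, gripper open.
Joint ranges: [-2.77, 2.77], [-0.9, 2.22], [0.21, 2.48], [-1.53, 4.67], [0.24, 2.81], [-2.84, 2.84]. Speed limits (rad/s): [2.79, 2.79, 3.14, 3.14, 3.14, 3.14].

### API

Orientations are given as a unit quaternion [x, y, z, w].
In Python, from plant import get_state, read_camera, sign_off gives the robot as it stands.
- The arm moves only by the tool step_arm, never from a script. Its argument "targets" is a list that holds one entry, the list of rows, each a list of 5 numbers: the opening, from 0 (shut) to 1 (fully open), then the shift along the tool's x, y, z each as a share of 4 cm, from -1 to 1, then the turn about the tool's z as a share of 5 degrees, from -1 to 1. A call has 1 to 10 rows; each row shifts and turns the commanded pose from where the row before left it, along the tool's axes as they then stand; what a row does not reach is not made up. A row lasts 1/12 s, in which the tool goes at most 41.7 mm and 7.16 degrees, less where a joint would pass 70% of its speed; a pose out of reach is approached as far as the arm can. A call with a number of a shift or a turn outside -1 to 1 is refused whole. A call with a gripper value outside its range is refused whole. The fingers move at their own pace and stop on an object; "squeeze" is the grip in N (left out, the last holds). Time passes only in rows, so rows that do not move let the fingers close. It gives the time, the measured TCP pose, the force and the opening at its end, in the units of the state.
- get_state(): the state, without advancing time (a new reading comes with each control period).
- read_camera(name): name is "scene" or "top" or "wrist"; returns a dict with "pixels" (420x560x3 uint8, red, green, blue), "range_z" (420x560 float32, m along the optical axis (not along the pixel's ray), 0 where there is no reading), "mtx" (3x3 intrinsics, pixels), "rvec" (rotation vector, rad) and "tvec" (3), from world to camera coordinates, as OpenCV has them. Camera axes: x right, y down, z forward; pixel columns grow to the right and rows downward; lengths in m; the calibration is good to about 2 mm. A picture is of the moment at which its call begins.
- sign_off(): hands the job in, once; it reports no verdict.
The state is a dict: "time": time; "qpos": joint angles; "dq": joint speeds; "joint_efforts": joint torques, N m; "eef_pos": TCP position; "tcp_rot": TCP orientation; "contact_force": force on the tool from outside, world axes, zero at the start; "wrist_torque": the same for the moment, N m; "opening": opening from 0.0 (shut) to 1.0 (fully open).
Only numpy, scipy, OpenCV 4.12 (cv2) and the standard library are available. Lean on these libraries where they do the work, as an engineer would, in place of code of your own. Each camera call takes 0.05 s, during which the arm holds its last target.

## Working session

There is one attempt and no reset: what is moved stays moved. The work goes in short steps, Python scripts to look and compute and a tool call to move; the robot and the scene stay as the last step left them, time stands still between calls to the robot, and variables do not carry over. Pictures are saved under pics/ and viewed, and the job is handed in when it is done.

Besides the shell and the picture viewer there is one more tool, called after "Call:" by a JSON object that holds its "api" and its "payload". step_arm: Moves the arm, as the interface text tells. Shift numbers are shares of 4 cm and turn numbers shares of 5 degrees, none past 1 either way. Its arguments: {"type":"object","properties":{"targets":{"type":"array"},"squeeze":{"type":"number"}},"required":["targets"]}

```bash
mkdir -p pics; ls; cat > h.py <<'E'
import numpy as np, cv2
from plant import get_state, read_camera
def cam(n):
    c=read_camera(n); R,_=cv2.Rodrigues(np.array(c['rvec'],float)); c['R']=R; c['t']=np.array(c['tvec'],float).ravel(); c['K']=np.array(c['mtx'],float); return c
def world(c):
    z=c['range_z'].astype(float); h,w=z.shape; u,v=np.meshgrid(np.arange(w),np.arange(h))
    K=c['K']; P=np.stack([(u-K[0,2])/K[0,0]*z,(v-K[1,2])/K[1,1]*z,z],-1)
    return (P-c['t'])@c['R']
def plane(c,u,v,h):
    d=c['R'].T@np.linalg.solve(c['K'],[u,v,1]); o=-c['R'].T@c['t']; return o+d*(h-o[2])/d[2]
def save(c,n): cv2.imwrite('pics/'+n+'.png',c['pixels'][...,::-1])
E
python3 - <<'E'
from h import *
for n in ['scene','top','wrist']:
    c=cam(n); save(c,n+'0'); np.savez('/tmp/'+n+'0.npz',**c)
    print(n,-c['R'].T@c['t'])
s=get_state(); print(s)
E
```

```text
pics
scene [ 1.01391025 -0.10413539  0.47442686]
top [0.2933023  0.12894624 1.0010122 ]
wrist [0.19079143 0.65140966 0.37385383]
{'time': 0.15, 'qpos': array([ 1.02701003e+00,  2.87015704e-01,  1.57783083e+00,  5.17210162e-06,
        1.27858668e+00, -1.49999816e-01]), 'dq': array([-0.00105812, -0.00118433, -0.00348913,  0.00058224,  0.00030472,
       -0.00029474]), 'joint_efforts': array([ 8.07284450e-04, -4.06606042e+01, -2.93141913e+01, -1.36636017e-04,
        3.97766140e-03,  1.95293740e-05]), 'eef_pos': array([0.25869748, 0.62291396, 0.23023459]), 'tcp_rot': array([ 1.95624194e-01,  9.80678504e-01, -8.64617938e-04, -3.15201914e-04]), 'contact_force': array([ 0.08129   , -0.26126827,  0.49141398]), 'wrist_torque': array([ 0.00131081, -0.0343951 , -0.05561001]), 'opening': 1.0011485493541705}
```

View pics/scene0.png

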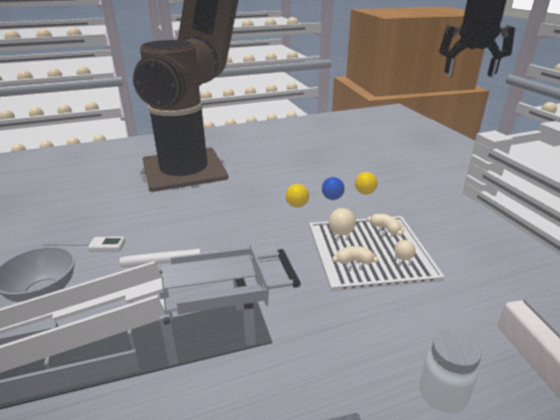

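View pics/top0.png

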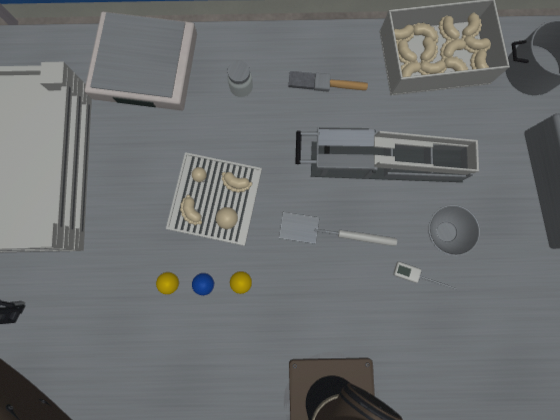

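View pics/wrist0.png

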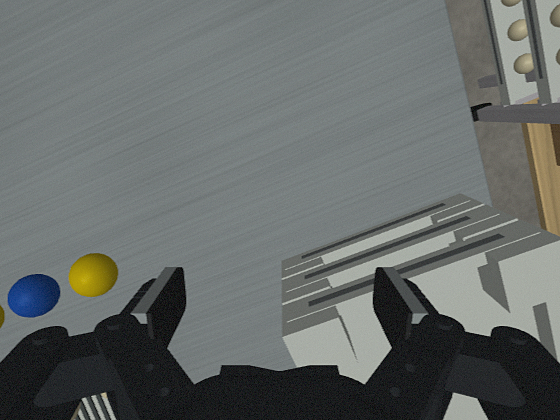

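Candidates in the top view: cream balls at (199,174), small, and (227,217), large. Look-alikes: yellow (167,283) and (241,282), blue (203,284). Folded dumplings: (236,181) and (190,210). I choose the two plain round cream ones in the tray. Next I measure them and check them in a crop.

```bash
python3 - <<'E'
from h import *
c=cam('top'); W=world(c); px=c['pixels']
hsv=cv2.cvtColor(px,cv2.COLOR_RGB2HSV)
m=((hsv[...,0]>8)&(hsv[...,0]<25)&(hsv[...,1]>50)&(hsv[...,1]<170)&(hsv[...,2]>110)).astype(np.uint8)
m[:140]=0;m[250:]=0;m[:,:165]=0;m[:,265:]=0
cs,_=cv2.findContours(m,cv2.RETR_EXTERNAL,cv2.CHAIN_APPROX_NONE)
for k in cs:
    if cv2.contourArea(k)<30: continue
    (u,v),r=cv2.minEnclosingCircle(k); mm=cv2.drawContours(np.zeros_like(m),[k],-1,1,-1)>0
    print(u,v,r,cv2.contourArea(k),plane(c,u,v,.033),plane(c,u,v,.042),'maxz',W[...,2][mm].max())
# black bar
b=((px.max(2)<45)).astype(np.uint8); b[:120]=0;b[175:]=0;b[:,:290]=0;b[:,306:]=0
ys,xs=np.nonzero(b); print('bar',xs.min(),xs.max(),ys.min(),ys.max(),W[b>0].mean(0),np.percentile(W[b>0][:,2],[5,50,95]))
rect=cv2.minAreaRect(np.stack([xs,ys],1).astype(np.float32));print(rect)
for q in cv2.boxPoints(rect): print(plane(c,*q,.094))
crop=px[110:260,150:490]; cv2.imwrite('pics/crop1.png',cv2.resize(crop,None,fx=2.3,fy=2.3,interpolation=cv2.INTER_CUBIC)[...,::-1])
# height map rows around the grader
for v in (135,148,150,155,165):
    print(v,[(u,)+tuple((W[v,u]*1000).round().astype(int)) for u in (298,310,322,335,350,365,374,382,420,470)])
E
```

```text
226.21145629882812 217.68972778320312 10.469651222229004 307.5 [0.42376042 0.23648734 0.033     ] [0.4225475  0.23548749 0.042     ] maxz 1.0010121979671158
193.5 209.5 14.983424186706543 314.0 [0.44475053 0.31402502 0.033     ] [0.44334245 0.31230427 0.042     ] maxz 1.0010121979671158
236.0 179.0 15.231646537780762 313.5 [0.51688418 0.21294306 0.033     ] [0.51480545 0.21216211 0.042     ] maxz 1.0010121979671158
198.5 174.5 6.96429443359375 126.0 [0.5296166  0.30298743 0.033     ] [0.52741949 0.3013693  0.042     ] maxz 1.0010121979671158
bar 296 300 132 163 [0.57324993 0.0675469  0.09830165] [0.09470438 0.09829787 0.10141977]
((298.0, 147.5), (31.0, 4.0), 90.0)
[0.61024811 0.06995809 0.094     ]
[0.61007513 0.06081638 0.094     ]
[0.53711268 0.06289661 0.094     ]
[0.53728113 0.0719288  0.094     ]
135 [(298, np.int64(601), np.int64(66), np.int64(101)), (310, np.int64(636), np.int64(28), np.int64(-5)), (322, np.int64(604), np.int64(10), np.int64(89)), (335, np.int64(602), np.int64(-19), np.int64(93)), (350, np.int64(601), np.int64(-53), np.int64(95)), (365, np.int64(599), np.int6
[... 1583 characters left out ...]
.int64(-106), np.int64(92)), (382, np.int64(554), np.int64(-125), np.int64(86)), (420, np.int64(577), np.int64(-243), np.int64(2)), (470, np.int64(557), np.int64(-338), np.int64(63))]
165 [(298, np.int64(557), np.int64(61), np.int64(0)), (310, np.int64(557), np.int64(31), np.int64(-2)), (322, np.int64(532), np.int64(13), np.int64(91)), (335, np.int64(531), np.int64(-16), np.int64(93)), (350, np.int64(529), np.int64(-49), np.int64(99)), (365, np.int64(528), np.int64(-82), np.int64(99)), (374, np.int64(527), np.int64(-102), np.int64(102)), (382, np.int64(528), np.int64(-120), np.int64(99)), (420, np.int64(526), np.int64(-205), np.int64(101)), (470, np.int64(534), np.int64(-336), np.int64(61))]
```

View pics/crop1.png

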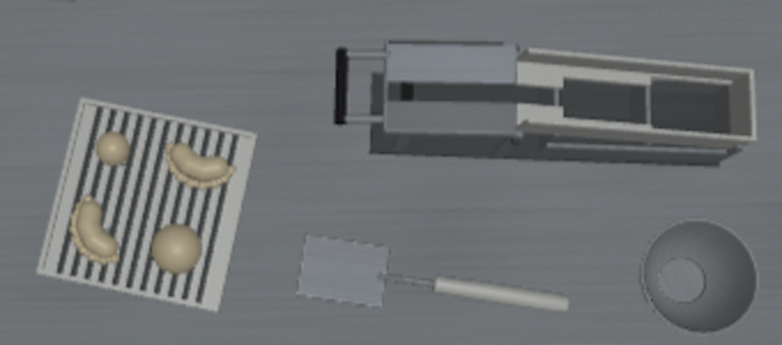

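The crop confirms two plain cream spheres at about (199,174) and (227,217); the other two in the tray are folded. Next I refine the grader's pose.

```bash
python3 - <<'E'
from h import *
c=cam('top'); W=world(c); d=c['range_z']>0
# rim of pan (112mm) and ramp edges via depth
m=d&(W[...,2]>.104)&(W[...,0]>.48)&(W[...,0]<.66)&(W[...,1]>-.15)&(W[...,1]<.06)
m2=m.astype(np.uint8); P=W[m]; print(len(P), P.min(0),P.max(0))
# pan+ramp silhouettes: per-y-slice extents of z>.055
for sel,name in ((lambda z:z>.075,'hi'),):
  for y0 in np.arange(-.34,.09,.02):
    q=d&(W[...,2]>.058)&(W[...,0]>.48)&(W[...,0]<.66)&(W[...,1]>y0)&(W[...,1]<y0+.02)
    if q.sum()<5: continue
    x=W[q][:,0]; lo=x.argmin(); hi=x.argmax(); Z=W[q]
    print(round(y0+.01,3),x.min().round(4),Z[lo,2].round(3),x.max().round(4),Z[hi,2].round(3),((x.min()+x.max())/2).round(4))
px=c['pixels'];cv2.imwrite('pics/crop2.png',cv2.resize(px[115:195,285:485],None,fx=4,fy=4,interpolation=cv2.INTER_CUBIC)[...,::-1])
E
```

```text
373 [ 0.51792368 -0.14960357  0.10401998] [0.62047788 0.02675643 0.12019688]
-0.33 0.5121 0.061 0.5899 0.082 0.551
-0.31 0.5158 0.086 0.5919 0.085 0.5539
-0.29 0.5171 0.082 0.593 0.09 0.5551
-0.27 0.518 0.071 0.5927 0.091 0.5553
-0.25 0.519 0.068 0.5946 0.094 0.5568
-0.23 0.5196 0.077 0.5954 0.1 0.5575
-0.21 0.5216 0.098 0.5969 0.104 0.5593
-0.19 0.5223 0.079 0.5977 0.11 0.56
-0.17 0.5239 0.074 0.5988 0.107 0.5613
-0.15 0.5248 0.081 0.6007 0.109 0.5627
-0.13 0.5261 0.096 0.6022 0.113 0.5641
-0.11 0.5153 0.085 0.6162 0.088 0.5658
-0.09 0.5164 0.091 0.6138 0.109 0.5651
-0.07 0.5185 0.111 0.6145 0.107 0.5665
-0.05 0.5191 0.11 0.6181 0.105 0.5686
-0.03 0.521 0.095 0.6188 0.105 0.5699
-0.01 0.522 0.111 0.6188 0.106 0.5704
0.01 0.5228 0.109 0.6204 0.102 0.5716
0.03 0.524 0.097 0.6205 0.109 0.5723
0.05 0.537 0.101 0.6107 0.099 0.5739
0.07 0.5366 0.096 0.6134 0.098 0.575
```

View pics/crop2.png

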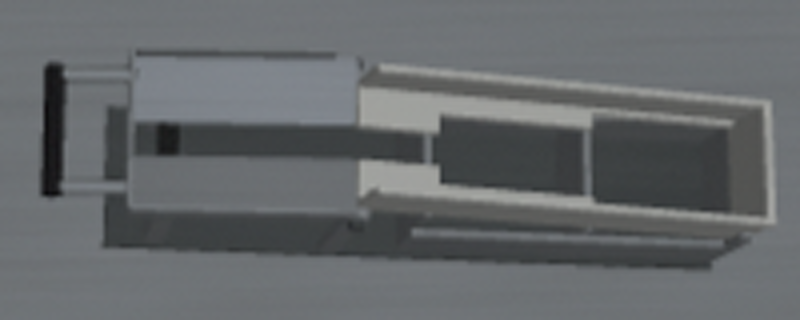

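```bash
cat >> h.py <<'E'
from scipy.spatial.transform import Rotation as Rn
def go(x,y,z,ang=None):
    s=get_state(); R=Rn.from_quat(s['tcp_rot']).as_matrix(); p=s['eef_pos']
    print('t',round(s['time'],2),'tcp',p.round(4),'open',round(s['opening'],3),'F',s['contact_force'].round(2))
    d=R.T@(np.array([x,y,z])-p); print('units of 4cm',(d/.04).round(2))
    a=np.degrees(np.arctan2(R[1,1],R[0,1]))
    if ang is not None:
        t=(a-ang+90)%180-90; print('jaw ang',a.round(1),'turn units(5deg)',round(t/5,2))
E
python3 -c "
from h import *
go(.4227,.2355,.15,32.2)"
```

```text
t 0.25 tcp [0.2588 0.6231 0.2307] open 0.999 F [ 0.8   0.12 -0.74]
units of 4cm [-7.5  -7.37  2.02]
jaw ang 67.4 turn units(5deg) 7.05
```

Call:
{"api": "step_arm", "payload": {"targets": [[[1, -0.6, -0.6, 0, 0], [1, -0.6, -0.6, 0, 0], [1, -0.6, -0.6, 0, 0], [1, -0.6, -0.6, 0, 0], [1, -0.6, -0.6, 0, 0], [1, -0.6, -0.6, 0, 0], [1, -0.6, -0.6, 0, 0], [1, -0.6, -0.6, 0, 0], [1, -0.6, -0.6, 0, 0], [1, -0.6, -0.6, 0, 0]]], "squeeze": 30}}

```text
time: 1.08
eef_pos: [0.3887, 0.3081, 0.2314]
tcp_rot: [0.195, 0.981, 0.0, 0.0]
contact_force: [0.1, 0.7, 1.0]
opening: 1.001
```

Call:
{"api": "step_arm", "payload": {"targets": [[[1, -0.5, -0.5, 0, 0], [1, -0.5, -0.5, 0, 0], [1, -0.3, -0.3, 0, 0], [1, 0, 0, 0, 1], [1, 0, 0, 0, 1], [1, 0, 0, 0, 1], [1, 0, 0, 0, 1], [1, 0, 0, 0, 1], [1, 0, 0, 0, 1], [1, 0, 0, 0, 1]]]}}

```text
time: 1.92
eef_pos: [0.4165, 0.2416, 0.2313]
tcp_rot: [0.483, 0.875, -0.0, -0.0]
contact_force: [0.0, 0.2, -0.6]
opening: 0.999
```

```bash
python3 -c "
from h import *
go(.4227,.2355,.15,32.2)
c=cam('wrist');save(c,'w1')"
```

```text
t 1.92 tcp [0.4165 0.2416 0.2313] open 0.999 F [ 0.04  0.15 -0.64]
units of 4cm [-0.21  0.05  2.03]
jaw ang 32.2 turn units(5deg) -0.0
```

View pics/w1.png

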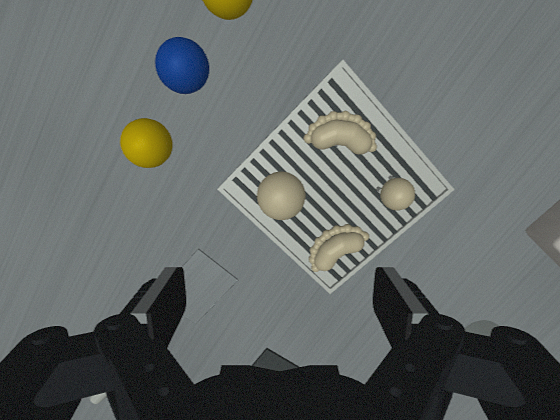

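The wrist view shows the large ball at (281,196) and the small one at (398,194), with crescents at (342,132) and (338,248). I refine both positions.

```bash
cat >> h.py <<'E'
def balls(c,box=None):
    hsv=cv2.cvtColor(c['pixels'],cv2.COLOR_RGB2HSV)
    m=((hsv[...,0]>8)&(hsv[...,0]<25)&(hsv[...,1]>40)&(hsv[...,1]<170)&(hsv[...,2]>80)).astype(np.uint8)
    m=cv2.morphologyEx(m,cv2.MORPH_OPEN,np.ones((3,3),np.uint8))
    cs,_=cv2.findContours(m,cv2.RETR_EXTERNAL,cv2.CHAIN_APPROX_NONE)
    for k in cs:
        A=cv2.contourArea(k)
        if A<60: continue
        (u,v),r=cv2.minEnclosingCircle(k); M=cv2.moments(k)
        print('px',round(M['m10']/M['m00'],1),round(M['m01']/M['m00'],1),'r',round(r,1),'fill',round(A/(np.pi*r*r),2),plane(c,u,v,.033).round(4),plane(c,u,v,.042).round(4))
E
python3 -c "
from h import *
c=cam('wrist');balls(c)
c=cam('scene');balls(c)"
```

```text
px 355.3 256.8 r 21.1 fill 0.2 [0.5253 0.2093 0.033 ] [0.5353 0.2029 0.042 ]
px 404.3 250.4 r 9.9 fill 0.68 [0.5302 0.3043 0.033 ] [0.5401 0.296  0.042 ]
px 386.7 224.7 r 18.3 fill 0.21 [0.4538 0.3123 0.033 ] [0.4652 0.3038 0.042 ]
px 341.8 222.4 r 12.9 fill 0.74 [0.4095 0.2444 0.033 ] [0.4219 0.2373 0.042 ]
px 299.7 202.9 r 9.4 fill 0.26 [0.3087 0.1972 0.033 ] [0.3231 0.1911 0.042 ]
px 549.6 107.2 r 6.3 fill 0.54 [0.022  1.2303 0.033 ] [0.0422 1.2031 0.042 ]
px 352.7 94.9 r 23.5 fill 0.59 [-0.3236  0.6725  0.033 ] [-0.2963  0.6566  0.042 ]
px 384.3 73.3 r 9.5 fill 0.28 [-0.5863  0.9713  0.033 ] [-0.5536  0.9494  0.042 ]
px 439.8 62.8 r 79.2 fill 0.51 [-0.5709  1.2183  0.033 ] [-0.5385  1.1913  0.042 ]
```

Call:
{"api": "step_arm", "payload": {"targets": [[[1, -0.2, 0.05, 0.5, 0], [1, 0, 0, 0.6, 0], [1, 0, 0, 0.7, 0], [1, 0, 0, 0.7, 0], [1, 0, 0, 0.7, 0], [1, 0, 0, 0.6, 0], [1, 0, 0, 0.5, 0], [1, 0, 0, 0, 0], [1, 0, 0, 0, 0]]]}}

```text
time: 2.82
eef_pos: [0.4218, 0.2357, 0.0586]
tcp_rot: [0.481, 0.877, -0.001, -0.001]
contact_force: [0.8, 0.1, -0.1]
opening: 1.002
```

```bash
python3 -c "
from h import *
go(.4225,.236,.020,32.2)
c=cam('wrist');save(c,'w2');c=cam('top');save(c,'t2')
c=cam('scene');cv2.imwrite('pics/s2.png',cv2.resize(c['pixels'][130:330,230:480],None,fx=3,fy=3)[...,::-1])"
```

```text
t 2.82 tcp [0.4218 0.2357 0.0586] open 1.002 F [ 0.81  0.13 -0.08]
units of 4cm [-0.    0.02  0.96]
jaw ang 32.5 turn units(5deg) 0.06
```

View pics/w2.png

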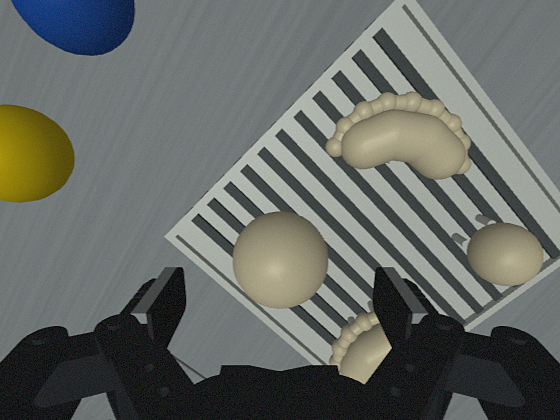

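View pics/s2.png

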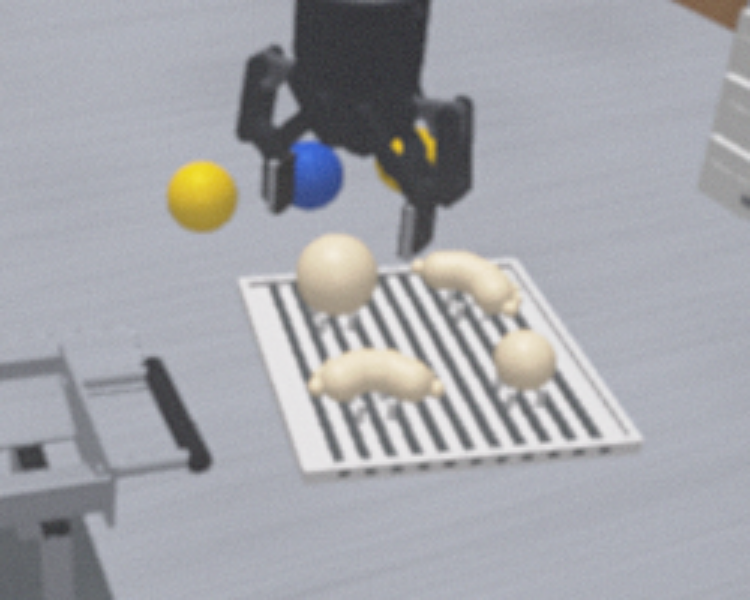

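The ball is centred between the fingers at (281,260) in the wrist view, and nothing is in the fingers' way. I descend and grip.

Call:
{"api": "step_arm", "payload": {"targets": [[[1, 0, 0, 0.3, 0], [1, 0, 0, 0.3, 0], [1, 0, 0, 0.3, 0], [1, 0, 0, 0.06, 0], [1, 0, 0, 0, 0], [0.5, 0, 0, 0, 0], [0.4, 0, 0, 0, 0], [0.4, 0, 0, 0, 0], [0.4, 0, 0, 0, 0], [0.4, 0, 0, 0, 0]]], "squeeze": 30}}

```text
time: 3.8
eef_pos: [0.4233, 0.2362, 0.0221]
tcp_rot: [0.481, 0.876, 0.0, 0.001]
contact_force: [-1.4, -0.3, 5.2]
opening: 0.591
```

Call:
{"api": "step_arm", "payload": {"targets": [[[0.4, 0, 0, 0, 0], [0.4, 0, 0, 0, 0], [0.4, 0, 0, 0, 0], [0.4, 0, 0, 0, 0]]]}}

```text
time: 4.13
eef_pos: [0.4233, 0.2362, 0.022]
tcp_rot: [0.481, 0.876, 0.0, 0.0]
contact_force: [-2.7, -1.6, 6.2]
opening: 0.592
```

Call:
{"api": "step_arm", "payload": {"targets": [[[0.2, 0, 0, -0.2, 0], [0.2, 0, 0, -0.4, 0], [0.2, 0, 0, -0.6, 0], [0.2, 0, 0, -0.7, 0], [0.2, 0, 0, -0.7, 0], [0.2, 0, 0, -0.7, 0], [0.2, 0, 0, -0.6, 0], [0.2, 0, 0, -0.4, 0], [0.2, 0, 0, 0, 0]]]}}

```text
time: 4.88
eef_pos: [0.4248, 0.2367, 0.1975]
tcp_rot: [0.481, 0.876, 0.003, 0.003]
contact_force: [0.8, -0.0, -0.4]
opening: 0.591
```

```bash
python3 -c "
from h import *
go(.5674,-.0563,.19,86.8)
c=cam('wrist');save(c,'w3')"
```

```text
t 4.88 tcp [0.4248 0.2367 0.1975] open 0.591 F [ 0.81 -0.03 -0.43]
units of 4cm [-8.1  -0.92  0.2 ]
jaw ang 32.4 turn units(5deg) -10.87
```

View pics/w3.png

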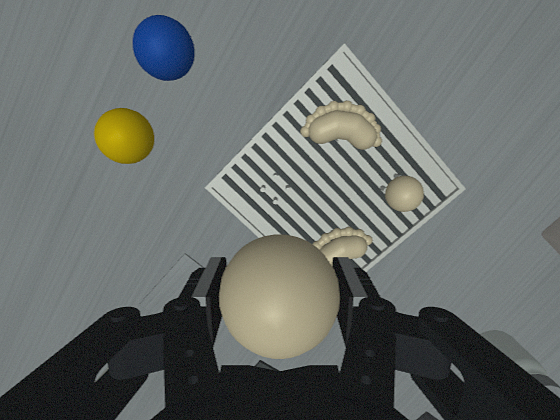

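The large ball is held between the pads at (281,297), and its seat at (275,187) is empty. I move over the pan.

Call:
{"api": "step_arm", "payload": {"targets": [[[0.2, -0.4, -0.05, 0, 0], [0.2, -0.8, -0.1, 0, 0], [0.2, -0.8, -0.1, 0, 0], [0.2, -0.8, -0.1, 0, 0], [0.2, -0.8, -0.1, 0, 0], [0.2, -0.8, -0.1, 0, 0], [0.2, -0.8, -0.1, 0, 0], [0.2, -0.8, -0.1, 0, 0], [0.2, -0.8, -0.1, 0, 0], [0.2, -0.8, -0.07, 0, 0]]]}}

```text
time: 5.77
eef_pos: [0.5535, -0.0416, 0.1901]
tcp_rot: [0.482, 0.876, -0.001, -0.002]
contact_force: [0.5, -0.3, -0.8]
opening: 0.593
```

Call:
{"api": "step_arm", "payload": {"targets": [[[0.2, -0.5, 0, 0, 0], [0.2, 0, 0, 0, -1], [0.2, 0, 0, 0, -1], [0.2, 0, 0, 0, -1], [0.2, 0, 0, 0, -1], [0.2, 0, 0, 0, -1], [0.2, 0, 0, 0, -1], [0.2, 0, 0, 0, -1], [0.2, 0, 0, 0, -1], [0.2, 0, 0, 0, -1]]]}}

```text
time: 6.6
eef_pos: [0.5639, -0.0569, 0.19]
tcp_rot: [0.107, 0.994, 0.0, -0.002]
contact_force: [0.4, -0.4, -1.4]
opening: 0.592
```

Call:
{"api": "step_arm", "payload": {"targets": [[[0.2, 0, 0, 0, -1], [0.2, 0, 0, 0, -0.87], [0.2, 0, 0, 0, 0], [0.2, 0, 0, 0, 0]]]}}

```text
time: 6.93
eef_pos: [0.5642, -0.0569, 0.1908]
tcp_rot: [0.029, 1.0, 0.0, -0.002]
contact_force: [0.4, -0.8, -0.3]
opening: 0.586
```

```bash
python3 -c "
from h import *
go(.5674,-.0563,.115,86.8)
c=cam('wrist');save(c,'w4');c=cam('scene');save(c,'s4')"
```

```text
t 6.93 tcp [ 0.5642 -0.0569  0.1908] open 0.586 F [ 0.41 -0.78 -0.28]
units of 4cm [-0.09  0.02  1.89]
jaw ang 86.7 turn units(5deg) -0.03
```

View pics/w4.png

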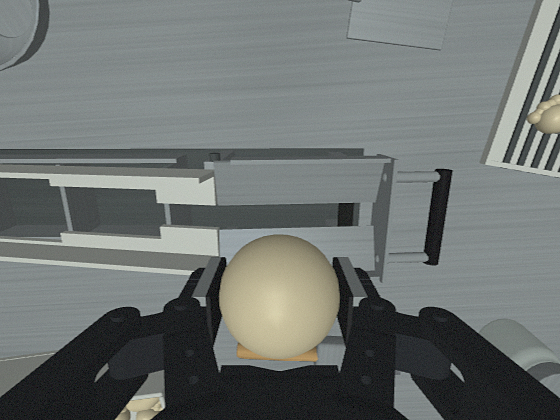

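View pics/s4.png

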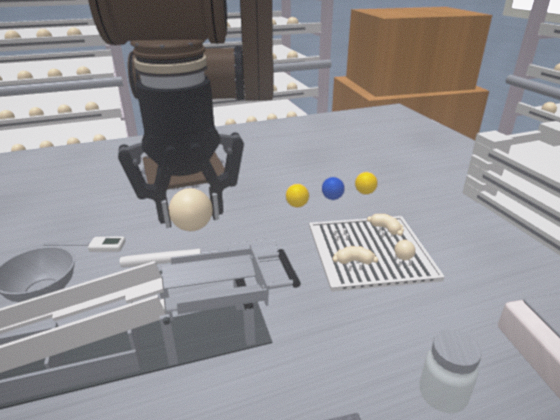

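The large ball is over the pan at (281,297), and the black bar is clear at (439,217). I measure the bar from this view before lowering.

```bash
python3 -c "
from h import *
c=cam('wrist')
b=(c['pixels'].max(2)<55).astype(np.uint8); b[:160]=0;b[270:]=0;b[:,:420]=0;b[:,460:]=0
ys,xs=np.nonzero(b); r=cv2.minAreaRect(np.stack([xs,ys],1).astype(np.float32)); print(r)
B=cv2.boxPoints(r); P=np.array([plane(c,*q,.094) for q in B]); print(P.round(4),P.mean(0).round(4), plane(c,*r[0],.094).round(4))
t=cam('top')
"
```

```text
((436.2261657714844, 215.158935546875), (16.416343688964844, 96.76741790771484), 8.530766487121582)
[[0.614  0.0577 0.094 ]
 [0.535  0.063  0.094 ]
 [0.5376 0.0754 0.094 ]
 [0.617  0.0713 0.094 ]] [0.5759 0.0668 0.094 ] [0.5741 0.0669 0.094 ]
```

Call:
{"api": "step_arm", "payload": {"targets": [[[0.2, -0.1, 0.02, 0.4, 0], [0.2, 0, 0, 0.5, 0], [0.2, 0, 0, 0.5, 0], [0.2, 0, 0, 0.3, 0], [0.2, 0, 0, 0.2, 0], [0.2, 0, 0, 0, 0], [0.2, 0, 0, 0, 0]]]}}

```text
time: 7.72
eef_pos: [0.5695, -0.0567, 0.1171]
tcp_rot: [0.028, 1.0, -0.0, 0.0]
contact_force: [-0.0, 0.2, -0.5]
opening: 0.593
```

```bash
python3 -c "
from h import *
go(.568,-.056,.115,86.8)
c=cam('scene');cv2.imwrite('pics/s5.png',cv2.resize(c['pixels'][100:360,80:340],None,fx=2.2,fy=2.2)[...,::-1])"
```

```text
t 7.72 tcp [ 0.5695 -0.0567  0.1171] open 0.593 F [-0.03  0.16 -0.51]
units of 4cm [0.04 0.02 0.05]
jaw ang 86.8 turn units(5deg) -0.0
```

View pics/s5.png

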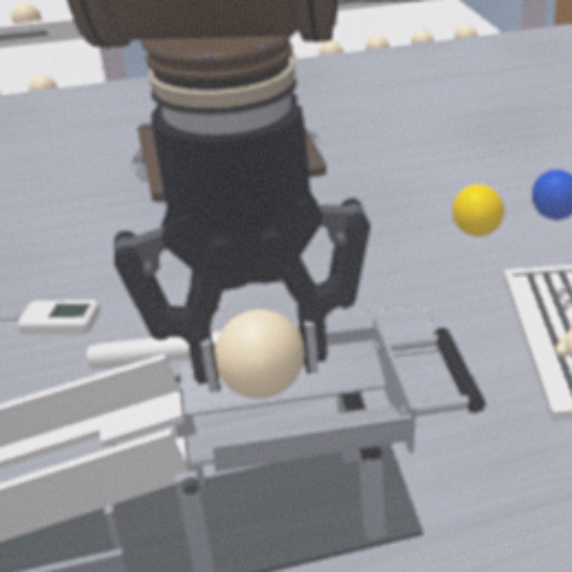

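Call:
{"api": "step_arm", "payload": {"targets": [[[0.2, 0, 0, 0.1, 0], [0.2, 0, 0, 0, 0], [0.62, 0, 0, 0, 0], [0.66, 0, 0, 0, 0], [0.75, 0, 0, 0, 0], [0.8, 0, 0, 0, 0], [0.8, 0, 0, -0.3, 0], [0.8, 0, 0, -0.5, 0], [0.8, 0, 0, -0.6, 0], [0.8, 0, 0, -0.6, 0]]]}}

```text
time: 8.6
eef_pos: [0.5691, -0.0566, 0.1944]
tcp_rot: [0.028, 1.0, 0.0, -0.0]
contact_force: [1.2, 0.7, 0.1]
opening: 0.797
```

```bash
python3 -c "
from h import *
go(.5298,.3035,.19,32.2)
c=cam('scene');cv2.imwrite('pics/s6.png',cv2.resize(c['pixels'][100:360,80:340],None,fx=2.2,fy=2.2)[...,::-1])"
```

```text
t 8.6 tcp [ 0.5691 -0.0566  0.1944] open 0.797 F [1.2  0.67 0.08]
units of 4cm [1.49 8.93 0.11]
jaw ang 86.8 turn units(5deg) 10.92
```

View pics/s6.png

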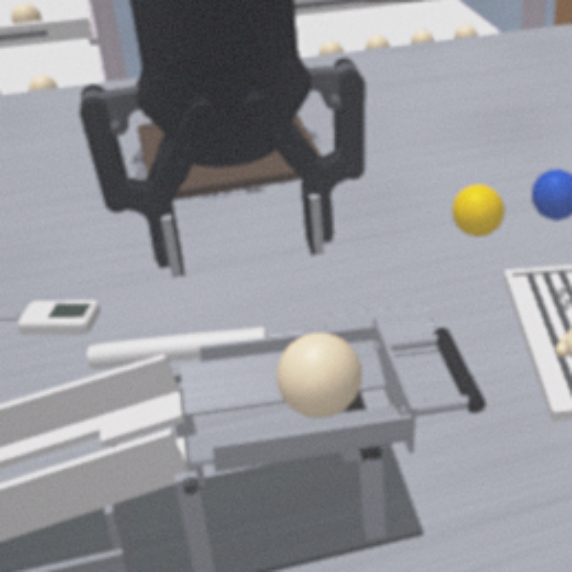

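The large ball is in the pan and rolling toward its back wall (at (320,373) in the crop). Now the small one.

Call:
{"api": "step_arm", "payload": {"targets": [[[0.8, 0.1, 0.5, 0, 0], [0.8, 0.15, 0.9, 0, 0], [0.8, 0.15, 0.9, 0, 0], [0.8, 0.15, 0.9, 0, 0], [0.8, 0.15, 0.9, 0, 0], [0.8, 0.15, 0.9, 0, 0], [0.8, 0.15, 0.9, 0, 0], [0.8, 0.15, 0.9, 0, 0], [0.8, 0.15, 0.9, 0, 0], [0.8, 0.15, 0.9, 0, 0]]]}}

```text
time: 9.48
eef_pos: [0.5304, 0.292, 0.194]
tcp_rot: [0.028, 1.0, 0.0, 0.001]
contact_force: [1.1, 0.3, 0.1]
opening: 0.8
```

Call:
{"api": "step_arm", "payload": {"targets": [[[0.8, 0.04, 0.3, 0, 0], [0.8, 0, 0, 0, 1], [0.8, 0, 0, 0, 1], [0.8, 0, 0, 0, 1], [0.8, 0, 0, 0, 1], [0.8, 0, 0, 0, 1], [0.8, 0, 0, 0, 1], [0.8, 0, 0, 0, 1], [0.8, 0, 0, 0, 1], [0.8, 0, 0, 0, 1]]]}}

```text
time: 10.32
eef_pos: [0.5301, 0.3016, 0.1935]
tcp_rot: [0.411, 0.912, 0.0, 0.0]
contact_force: [0.5, 0.2, -0.4]
opening: 0.803
```

Call:
{"api": "step_arm", "payload": {"targets": [[[0.8, 0, 0, 0, 1], [0.8, 0, 0, 0, 0.9], [0.8, 0, 0, 0, 0], [0.8, 0, 0, 0, 0]]]}}

```text
time: 10.65
eef_pos: [0.53, 0.3018, 0.1934]
tcp_rot: [0.482, 0.876, 0.0, 0.0]
contact_force: [-0.7, 1.9, 0.5]
opening: 0.8
```

```bash
python3 -c "
from h import *
go(.5298,.3035,.014,32.2)
c=cam('wrist');save(c,'w7');balls(c); c=cam('top');balls(c);save(c,'t7')"
```

```text
t 10.65 tcp [0.53   0.3018 0.1934] open 0.8 F [-0.72  1.88  0.54]
units of 4cm [0.04 0.02 4.48]
jaw ang 32.4 turn units(5deg) 0.04
px 327.4 378.6 r 47.2 fill 0.33 [0.0411 0.0032 0.033 ] [0.0435 0.0043 0.042 ]
px 235.3 182.5 r 14.8 fill 0.48 [0.5169 0.2117 0.033 ] [0.5148 0.211  0.042 ]
px 329.8 146.3 r 11.3 fill 0.91 [ 0.5935 -0.015   0.033 ] [ 0.5907 -0.0137  0.042 ]
px 143.1 102.5 r 28.4 fill 0.42 [0.7134 0.442  0.033 ] [0.7095 0.439  0.042 ]
px 348.6 84.3 r 18.8 fill 0.23 [ 0.7547 -0.0679  0.033 ] [ 0.7504 -0.066   0.042 ]
px 439.5 46.4 r 49.8 fill 0.45 [ 0.8452 -0.3052  0.033 ] [ 0.8401 -0.3012  0.042 ]
```

View pics/w7.png

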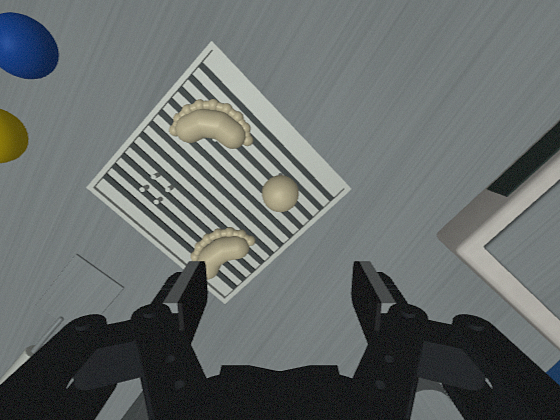

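View pics/t7.png

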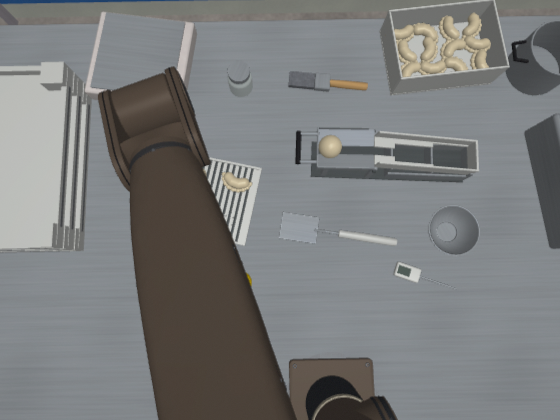

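The small ball is at (280,193), centred between the fingers, and the large one rests at the pan's back wall (top view (330,146)). I descend.

Call:
{"api": "step_arm", "payload": {"targets": [[[0.8, 0.04, 0.02, 0.5, 0], [0.8, 0, 0, 0.7, 0], [0.8, 0, 0, 0.8, 0], [0.8, 0, 0, 0.8, 0], [0.8, 0, 0, 0.6, 0], [0.8, 0, 0, 0.4, 0], [0.8, 0, 0, 0, 0], [0.8, 0, 0, 0, 0]]]}}

```text
time: 11.42
eef_pos: [0.529, 0.3036, 0.0401]
tcp_rot: [0.482, 0.876, -0.001, -0.001]
contact_force: [0.1, -0.2, 1.2]
opening: 0.805
```

```bash
python3 -c "
from h import *
go(.5298,.3035,.014,32.2)
c=cam('wrist');save(c,'w8')
c=cam('scene');cv2.imwrite('pics/s8.png',cv2.resize(c['pixels'][130:330,270:520],None,fx=3,fy=3)[...,::-1])"
```

```text
t 11.42 tcp [0.529  0.3036 0.0401] open 0.805 F [ 0.07 -0.2   1.15]
units of 4cm [-0.01  0.02  0.65]
jaw ang 32.3 turn units(5deg) 0.03
```

View pics/w8.png

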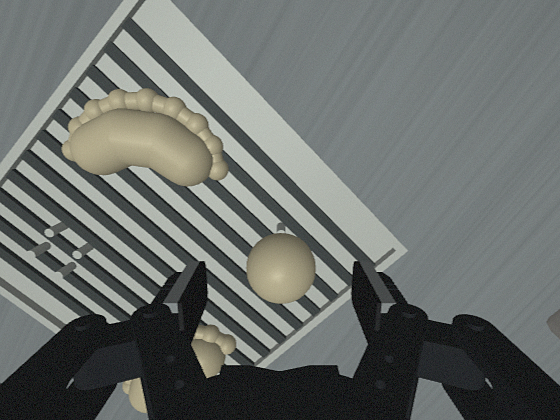

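View pics/s8.png

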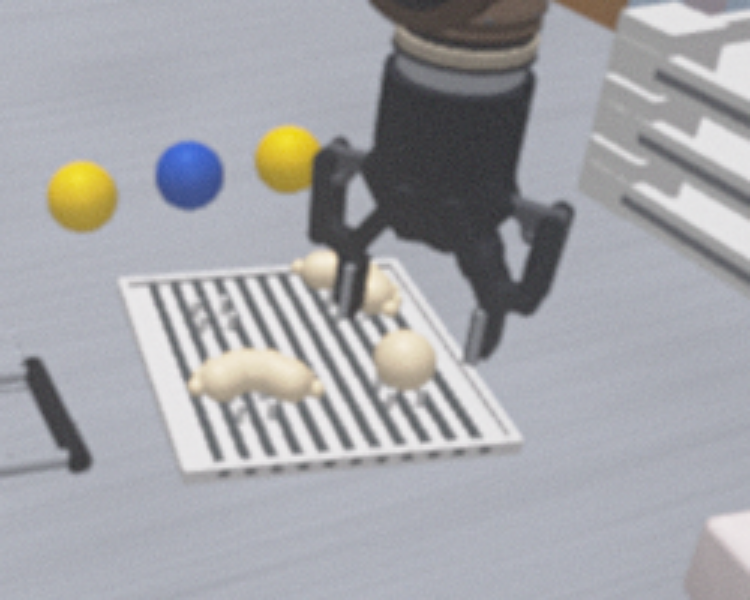

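Call:
{"api": "step_arm", "payload": {"targets": [[[0.65, 0, 0.02, 0.1, 0], [0.65, 0, 0, 0.2, 0], [0.65, 0, 0, 0.2, 0], [0.65, 0, 0, 0.1, 0], [0.6, 0, 0, 0, 0], [0.35, 0, 0, 0, 0], [0.2, 0, 0, 0, 0], [0.2, 0, 0, 0, 0], [0.2, 0, 0, 0, 0], [0.2, 0, 0, 0, 0]]], "squeeze": 30}}

```text
time: 12.35
eef_pos: [0.5304, 0.3044, 0.0172]
tcp_rot: [0.483, 0.876, 0.0, 0.0]
contact_force: [-0.1, -0.7, -0.4]
opening: 0.403
```

Call:
{"api": "step_arm", "payload": {"targets": [[[0.1, 0, 0, 0, 0], [0.1, 0, 0, 0, 0], [0.1, 0, 0, 0, 0], [0.1, 0, 0, 0, 0]]]}}

```text
time: 12.68
eef_pos: [0.5304, 0.3044, 0.017]
tcp_rot: [0.483, 0.876, 0.0, 0.0]
contact_force: [-0.7, 0.4, -0.2]
opening: 0.402
```

Call:
{"api": "step_arm", "payload": {"targets": [[[0.1, 0, 0, -0.2, 0], [0.1, 0, 0, -0.4, 0], [0.1, 0, 0, -0.6, 0], [0.1, 0, 0, -0.8, 0], [0.1, 0, 0, -0.8, 0], [0.1, 0, 0, -0.7, 0], [0.1, 0, 0, -0.6, 0], [0.1, 0, 0, -0.4, 0], [0.1, 0, 0, 0, 0]]]}}

```text
time: 13.43
eef_pos: [0.5327, 0.3053, 0.203]
tcp_rot: [0.483, 0.876, 0.004, 0.003]
contact_force: [0.6, 0.0, 0.5]
opening: 0.406
```

```bash
python3 -c "
from h import *
go(.568,-.056,.19,86.8)
c=cam('wrist');save(c,'w9')"
```

```text
t 13.43 tcp [0.5327 0.3053 0.203 ] open 0.406 F [0.65 0.01 0.5 ]
units of 4cm [-8.11 -4.08  0.3 ]
jaw ang 32.3 turn units(5deg) -10.9
```

View pics/w9.png

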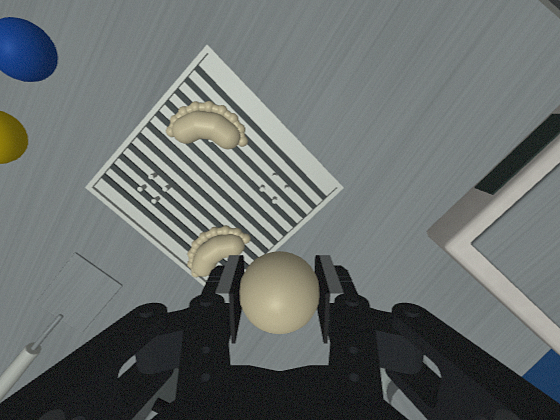

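The small ball is held at (280,292), with both round seats empty. With the large ball against the back wall, fingers opening along the pan could touch it, so I'll release with the jaws across the pan (yaw −3.2°).

Call:
{"api": "step_arm", "payload": {"targets": [[[0.1, -0.4, -0.2, 0, 0], [0.1, -0.8, -0.4, 0, 0], [0.1, -0.8, -0.4, 0, 0], [0.1, -0.8, -0.4, 0, 0], [0.1, -0.8, -0.4, 0, 0], [0.1, -0.8, -0.4, 0, 0], [0.1, -0.8, -0.4, 0, 0], [0.1, -0.8, -0.4, 0, 0], [0.1, -0.8, -0.4, 0, 0], [0.1, -0.8, -0.4, 0, 0]]]}}

```text
time: 14.32
eef_pos: [0.5628, -0.0353, 0.1947]
tcp_rot: [0.483, 0.876, -0.0, -0.002]
contact_force: [-0.4, 0.0, -0.1]
opening: 0.399
```

Call:
{"api": "step_arm", "payload": {"targets": [[[0.1, -0.5, -0.25, 0, 0], [0.1, 0, 0, 0, 1], [0.1, 0, 0, 0, 1], [0.1, 0, 0, 0, 1], [0.1, 0, 0, 0, 1], [0.1, 0, 0, 0, 1], [0.1, 0, 0, 0, 1], [0.1, 0, 0, 0, 1], [0.1, 0, 0, 0, 0.1], [0.1, 0, 0, 0, 0]]]}}

```text
time: 15.15
eef_pos: [0.5655, -0.0559, 0.1951]
tcp_rot: [0.726, 0.688, -0.001, -0.001]
contact_force: [-0.5, 1.2, 0.4]
opening: 0.402
```

```bash
python3 -c "
from h import *
go(.568,-.057,.115,-3.2)
c=cam('wrist');save(c,'w10')
print(get_state()['qpos'].round(2))"
```

```text
t 15.15 tcp [ 0.5655 -0.0559  0.1951] open 0.402 F [-0.46  1.22  0.38]
units of 4cm [-0.03  0.07  2.  ]
jaw ang -3.1 turn units(5deg) 0.02
[-0.28  0.09  1.87 -0.    1.18 -0.22]
```

View pics/w10.png

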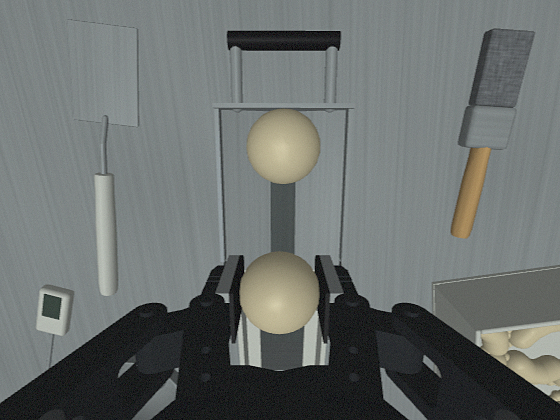

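The pan is aligned with the tool; the large ball is at the back wall (283,146) and the small one is in the jaws at (280,292). I lower and release.

Call:
{"api": "step_arm", "payload": {"targets": [[[0.1, 0, 0.07, 0.3, 0], [0.1, 0, 0, 0.5, 0], [0.1, 0, 0, 0.5, 0], [0.1, 0, 0, 0.4, 0], [0.1, 0, 0, 0.2, 0], [0.1, 0, 0, 0.1, 0], [0.1, 0, 0, 0, 0], [0.1, 0, 0, 0, 0]]]}}

```text
time: 15.87
eef_pos: [0.5697, -0.0564, 0.1174]
tcp_rot: [0.727, 0.687, 0.0, 0.0]
contact_force: [0.6, -0.5, -0.9]
opening: 0.398
```

Call:
{"api": "step_arm", "payload": {"targets": [[[0.43, 0, 0, 0, 0], [0.47, 0, 0, 0, 0], [0.55, 0, 0, 0, 0], [0.6, 0, 0, 0, 0], [0.6, 0, 0, -0.1, 0], [0.6, 0, 0, -0.4, 0], [0.6, 0, 0, -0.6, 0], [0.6, 0, 0, -0.7, 0], [0.6, 0, 0, -0.7, 0], [0.6, 0, 0, 0, 0]]]}}

```text
time: 16.7
eef_pos: [0.5726, -0.0571, 0.2248]
tcp_rot: [0.727, 0.687, 0.003, 0.005]
contact_force: [0.8, -0.3, 0.6]
opening: 0.6
```

```bash
python3 -c "
from h import *
go(.575,.067,.19,86.8)
c=cam('wrist');save(c,'w11')"
```

```text
t 16.7 tcp [ 0.5726 -0.0571  0.2248] open 0.6 F [ 0.84 -0.33  0.55]
units of 4cm [ 3.1  -0.12  0.86]
jaw ang -3.2 turn units(5deg) 18.0
```

View pics/w11.png

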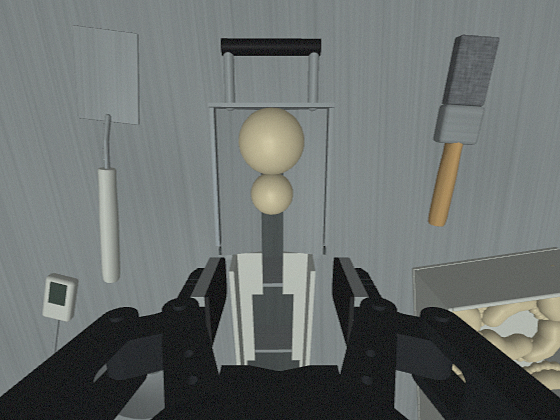

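Both balls lie in line in the pan: large at (271,140), small at (271,193). On to the bar.

Call:
{"api": "step_arm", "payload": {"targets": [[[0.5, 0.6, 0, 0, 0], [0.5, 0.8, 0, 0, 0], [0.5, 0.8, 0, 0, 0], [0.5, 0.8, 0, 0, 0], [0.5, 0.1, 0, 0, -1], [0.5, 0, 0, 0, -1], [0.5, 0, 0, 0, -1], [0.5, 0, 0, 0, -1], [0.5, 0, 0, 0, -1], [0.5, 0, 0, 0, -1]]]}}

```text
time: 17.58
eef_pos: [0.5754, 0.0677, 0.2156]
tcp_rot: [0.522, 0.853, -0.001, -0.001]
contact_force: [-0.5, 1.2, 0.3]
opening: 0.495
```

Call:
{"api": "step_arm", "payload": {"targets": [[[0.45, 0, 0, 0, -1], [0.45, 0, 0, 0, -1], [0.45, 0, 0, 0, -1], [0.45, 0, 0, 0, -1], [0.45, 0, 0, 0, -1], [0.45, 0, 0, 0, -1], [0.45, 0, 0, 0, -1], [0.45, 0, 0, 0, -1], [0.45, 0, 0, 0, -1], [0.45, 0, 0, 0, -1]]]}}

```text
time: 18.42
eef_pos: [0.5754, 0.0676, 0.2156]
tcp_rot: [0.113, 0.994, -0.0, -0.001]
contact_force: [0.3, 0.6, 0.3]
opening: 0.452
```

Call:
{"api": "step_arm", "payload": {"targets": [[[0.45, 0, 0, 0, -1], [0.45, 0, 0, 0, -1], [0.45, 0, 0, 0, 0], [0.45, 0, 0, 0, 0]]]}}

```text
time: 18.75
eef_pos: [0.5756, 0.0676, 0.216]
tcp_rot: [0.029, 1.0, 0.0, -0.001]
contact_force: [0.0, 0.2, -0.7]
opening: 0.454
```

```bash
python3 -c "
from h import *
go(.575,.067,.12,86.8)
c=cam('wrist');save(c,'w12')"
```

```text
t 18.75 tcp [0.5756 0.0676 0.216 ] open 0.454 F [ 0.02  0.22 -0.7 ]
units of 4cm [ 0.01 -0.01  2.4 ]
jaw ang 86.7 turn units(5deg) -0.03
```

View pics/w12.png

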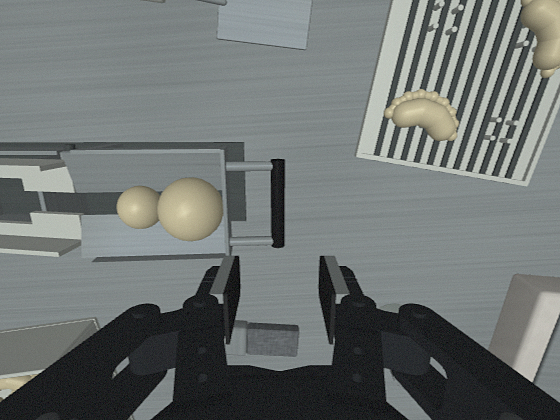

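The bar is centred between the fingers at (278,203). I narrow the jaws and descend.

Call:
{"api": "step_arm", "payload": {"targets": [[[0.38, 0, 0, 0.4, 0], [0.38, 0, 0, 0.6, 0], [0.38, 0, 0, 0.6, 0], [0.38, 0, 0, 0.4, 0], [0.38, 0, 0, 0.2, 0], [0.38, 0, 0, 0, 0], [0.38, 0, 0, 0, 0]]]}}

```text
time: 19.38
eef_pos: [0.5763, 0.0675, 0.1291]
tcp_rot: [0.028, 1.0, 0.0, -0.0]
contact_force: [0.1, 0.3, 1.7]
opening: 0.378
```

```bash
python3 -c "
from h import *
go(.575,.067,.078,86.8)
c=cam('wrist');save(c,'w13')
c=cam('scene');cv2.imwrite('pics/s13.png',cv2.resize(c['pixels'][100:360,120:380],None,fx=2.2,fy=2.2)[...,::-1])"
```

```text
t 19.38 tcp [0.5763 0.0675 0.1291] open 0.378 F [0.11 0.28 1.72]
units of 4cm [ 0.03 -0.02  1.28]
jaw ang 86.7 turn units(5deg) -0.01
```

View pics/w13.png

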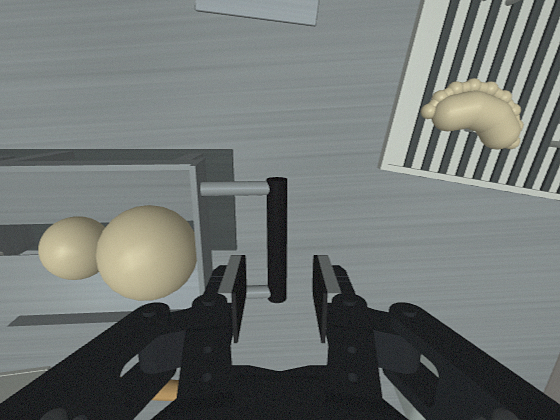

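View pics/s13.png

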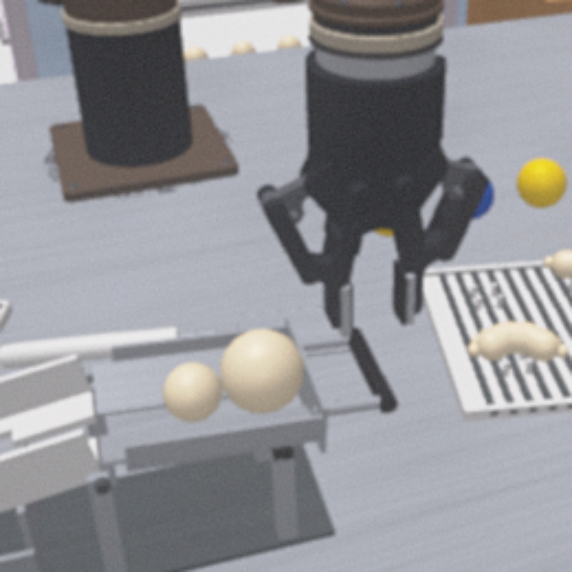

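Call:
{"api": "step_arm", "payload": {"targets": [[[0.38, 0, -0.02, 0.3, 0], [0.38, 0, 0, 0.3, 0], [0.38, 0, 0, 0.3, 0], [0.38, 0, 0, 0.3, 0], [0.38, 0, 0, 0.05, 0], [0.38, 0, 0, 0, 0]]]}}

```text
time: 19.98
eef_pos: [0.5747, 0.0668, 0.0767]
tcp_rot: [0.028, 1.0, 0.0, -0.002]
contact_force: [0.7, -1.0, 1.4]
opening: 0.378
```

Call:
{"api": "step_arm", "payload": {"targets": [[[0.25, 0, 0, 0, 0], [0.15, 0, 0, 0, 0], [0.05, 0, 0, 0, 0], [0.05, 0, 0, 0, 0], [0.05, 0, 0, 0, 0], [0.05, 0, 0, 0, 0], [0.05, 0, 0, 0, 0]]], "squeeze": 40}}

```text
time: 20.57
eef_pos: [0.5765, 0.0662, 0.0795]
tcp_rot: [0.028, 1.0, -0.001, 0.001]
contact_force: [-1.1, -5.1, 1.9]
opening: 0.123
```

```bash
python3 -c "
from h import *
go(.575,.067,.078,86.8)
c=cam('scene');cv2.imwrite('pics/s14.png',cv2.resize(c['pixels'][100:360,120:380],None,fx=2.2,fy=2.2)[...,::-1])
# arc plan (relative to start, y toward hinge negative)
r=.173;a0=np.arcsin(.002/r)
for th in np.arange(0,.56,.05): print(round(th,2),'dy',((r*np.cos(a0+th)-r*np.cos(a0))/.04).round(3),'dz',(-(r*np.sin(a0+th)-r*np.sin(a0))/.04).round(3))
"
```

```text
t 20.57 tcp [0.5765 0.0662 0.0795] open 0.123 F [-1.05 -5.06  1.91]
units of 4cm [0.04 0.02 0.04]
jaw ang 86.8 turn units(5deg) -0.0
0.0 dy 0.0 dz -0.0
0.05 dy -0.008 dz -0.216
0.1 dy -0.027 dz -0.432
0.15 dy -0.056 dz -0.646
0.2 dy -0.096 dz -0.858
0.25 dy -0.147 dz -1.068
0.3 dy -0.208 dz -1.276
0.35 dy -0.279 dz -1.48
0.4 dy -0.361 dz -1.68
0.45 dy -0.452 dz -1.876
0.5 dy -0.553 dz -2.067
0.55 dy -0.664 dz -2.253
```

View pics/s14.png

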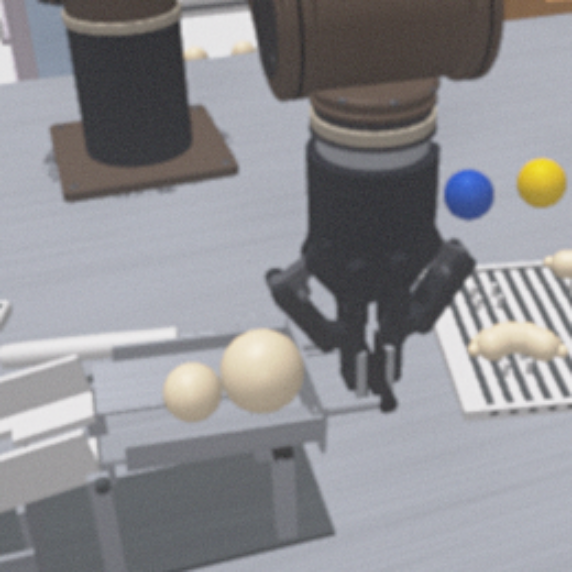

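The bar is gripped (opening 0.12, about 10.5 mm). I lift along the arc.

Call:
{"api": "step_arm", "payload": {"targets": [[[0.05, 0, -0.01, -0.22, 0], [0.05, 0, -0.02, -0.21, 0], [0.05, 0, -0.03, -0.21, 0], [0.05, 0, -0.04, -0.21, 0], [0.05, 0, -0.05, -0.21, 0], [0.05, 0, -0.06, -0.21, 0], [0.05, 0, -0.07, -0.2, 0], [0.05, 0, -0.08, -0.2, 0], [0.05, 0, -0.09, -0.2, 0], [0.05, 0, -0.05, -0.1, 0]]]}}

```text
time: 21.45
eef_pos: [0.5754, 0.0469, 0.1594]
tcp_rot: [0.028, 1.0, 0.001, 0.001]
contact_force: [4.3, 1.2, -2.7]
opening: 0.12
```

```bash
python3 -c "
from h import *
go(.575,.067,.078,86.8)
c=cam('scene');save(c,'s15')"
```

```text
t 21.45 tcp [0.5754 0.0469 0.1594] open 0.12 F [ 4.26  1.19 -2.7 ]
units of 4cm [0.04 0.5  2.03]
jaw ang 86.8 turn units(5deg) -0.01
```

View pics/s15.png

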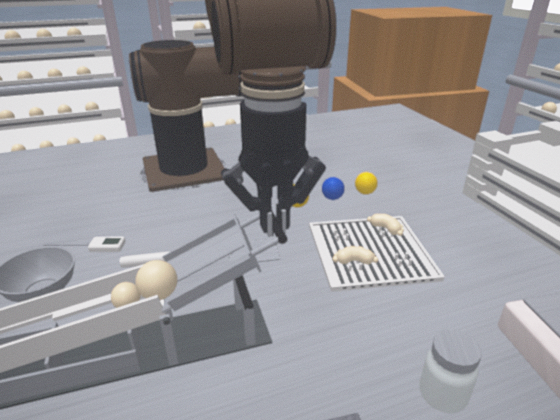

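The pan is up and the balls are rolling out in line, small at (125,294) ahead of large at (157,280). I hold.

Call:
{"api": "step_arm", "payload": {"targets": [[[0.05, 0, 0, 0, 0], [0.05, 0, 0, 0, 0], [0.05, 0, 0, 0, 0], [0.05, 0, 0, 0, 0], [0.05, 0, 0, 0, 0], [0.05, 0, 0, 0, 0], [0.05, 0, 0, 0, 0], [0.05, 0, 0, 0, 0], [0.05, 0, 0, 0, 0], [0.05, 0, 0, 0, 0]]]}}

```text
time: 22.33
eef_pos: [0.5754, 0.0477, 0.1578]
tcp_rot: [0.028, 1.0, 0.001, 0.001]
contact_force: [4.7, 2.4, -1.1]
opening: 0.122
```

Call:
{"api": "step_arm", "payload": {"targets": [[[0.05, 0, 0, 0, 0], [0.05, 0, 0, 0, 0], [0.05, 0, 0, 0, 0], [0.05, 0, 0, 0, 0], [0.05, 0, 0, 0, 0], [0.05, 0, 0, 0, 0], [0.05, 0, 0, 0, 0], [0.05, 0, 0, 0, 0], [0.05, 0, 0, 0, 0], [0.05, 0, 0, 0, 0]]]}}

```text
time: 23.17
eef_pos: [0.5754, 0.0477, 0.1578]
tcp_rot: [0.028, 1.0, 0.001, 0.001]
contact_force: [4.7, 2.4, -1.1]
opening: 0.122
```

```bash
python3 -c "
from h import *
go(.575,.067,.078,86.8)
c=cam('scene');save(c,'s16');c=cam('top');cv2.imwrite('pics/t16.png',cv2.resize(c['pixels'][100:240,270:500],None,fx=3.4,fy=3.4)[...,::-1])"
```

```text
t 23.17 tcp [0.5754 0.0477 0.1578] open 0.122 F [ 4.69  2.44 -1.12]
units of 4cm [0.04 0.48 2.  ]
jaw ang 86.8 turn units(5deg) -0.0
```

View pics/s16.png

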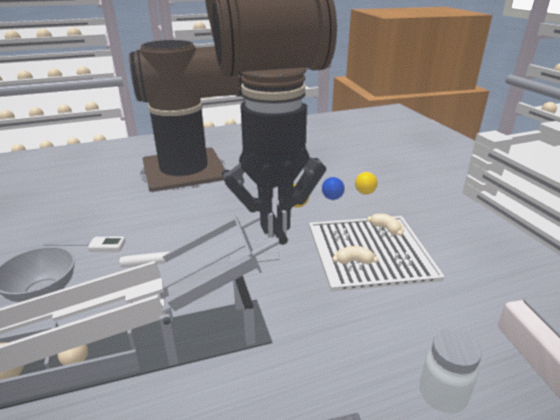

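View pics/t16.png

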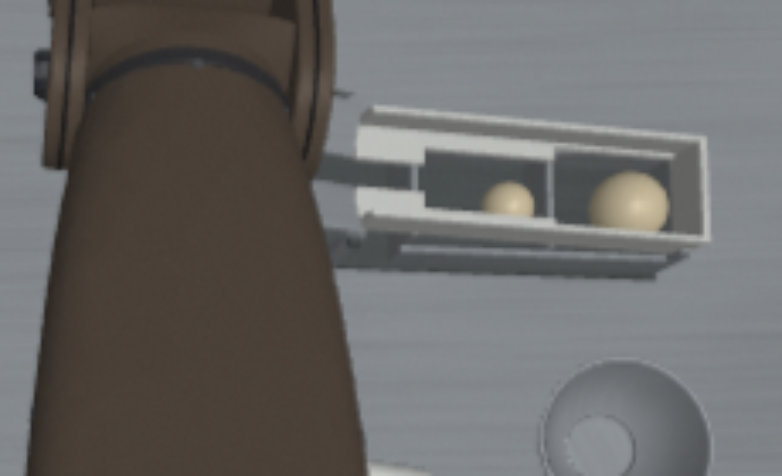

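The small ball lies in the first pocket (crop (508,200)) and the large one in the second (630,203). I lower the pan back along the arc.

Call:
{"api": "step_arm", "payload": {"targets": [[[0.05, 0, 0.05, 0.1, 0], [0.05, 0, 0.09, 0.2, 0], [0.05, 0, 0.08, 0.2, 0], [0.05, 0, 0.07, 0.2, 0], [0.05, 0, 0.06, 0.21, 0], [0.05, 0, 0.05, 0.21, 0], [0.05, 0, 0.04, 0.21, 0], [0.05, 0, 0.03, 0.21, 0], [0.05, 0, 0.02, 0.21, 0], [0.05, 0, 0.01, 0.2, 0]]]}}

```text
time: 24.1
eef_pos: [0.5764, 0.0662, 0.0804]
tcp_rot: [0.028, 1.0, -0.001, -0.0]
contact_force: [-17.0, -3.8, 51.3]
opening: 0.121
```

Call:
{"api": "step_arm", "payload": {"targets": [[[0.05, 0, 0, 0, 0], [0.05, 0, 0, 0, 0], [0.05, 0, 0, 0, 0]]]}}

```text
time: 24.35
eef_pos: [0.5762, 0.0662, 0.0809]
tcp_rot: [0.028, 1.0, -0.0, -0.001]
contact_force: [-0.2, -1.6, 6.7]
opening: 0.12
```

```bash
python3 -c "
from h import *
go(.575,.067,.078,86.8)
c=cam('scene');save(c,'s17')"
```

```text
t 24.35 tcp [0.5762 0.0662 0.0809] open 0.12 F [-0.22 -1.6   6.73]
units of 4cm [0.03 0.02 0.07]
jaw ang 86.8 turn units(5deg) -0.01
```

View pics/s17.png

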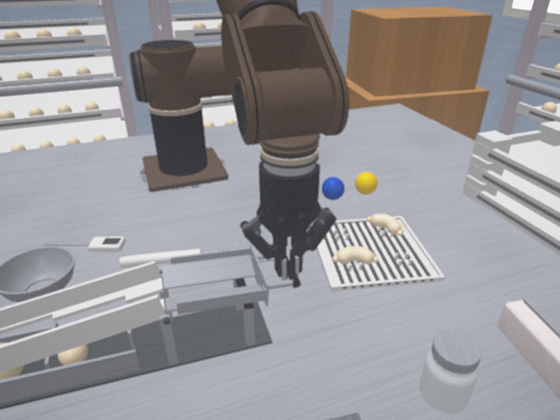

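The pan is down at its stop. I open and withdraw straight up.

Call:
{"api": "step_arm", "payload": {"targets": [[[0.2, 0, 0, 0, 0], [0.3, 0, 0, 0, 0], [0.38, 0, 0, 0, 0], [0.38, 0, 0, 0, 0], [0.38, 0, 0, -0.2, 0], [0.38, 0, 0, -0.4, 0], [0.38, 0, 0, -0.6, 0], [0.38, 0, 0, -0.7, 0], [0.38, 0, 0, -0.7, 0], [0.38, 0, 0, -0.7, 0]]]}}

```text
time: 25.23
eef_pos: [0.5755, 0.0669, 0.2132]
tcp_rot: [0.028, 1.0, 0.0, -0.0]
contact_force: [-0.4, 0.2, -0.7]
opening: 0.378
```

Call:
{"api": "step_arm", "payload": {"targets": [[[0.38, 0, 0.6, 0, 0], [0.38, 0, 0.8, 0, 0], [0.38, 0, 0.8, 0, 0], [0.38, 0, 0.8, 0, 0], [0.38, 0, 0.6, 0, 0], [0.38, 0, 0, 0, 0], [0.38, 0, 0, 0, 0], [0.38, 0, 0, 0, 0]]]}}

```text
time: 25.9
eef_pos: [0.5839, 0.2101, 0.2117]
tcp_rot: [0.028, 1.0, -0.0, -0.0]
contact_force: [-0.2, -0.7, 0.0]
opening: 0.382
```

```bash
python3 -c "
from h import *
go(.575,.067,.078,86.8)
c=cam('scene');save(c,'s18');c=cam('top');cv2.imwrite('pics/t18.png',cv2.resize(c['pixels'][100:240,270:500],None,fx=3.4,fy=3.4)[...,::-1])"
```

```text
t 25.9 tcp [0.5839 0.2101 0.2117] open 0.382 F [-0.23 -0.7   0.04]
units of 4cm [ 0.02 -3.58  3.34]
jaw ang 86.8 turn units(5deg) 0.0
```

View pics/s18.png

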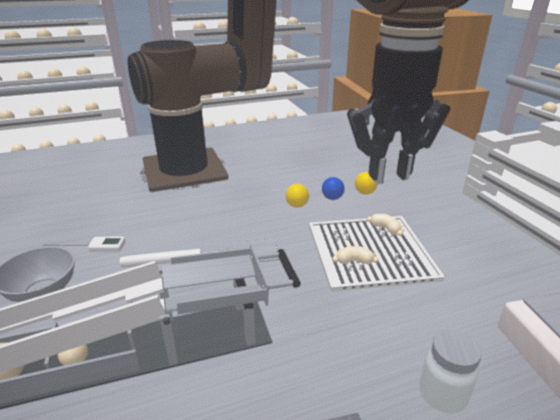

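View pics/t18.png

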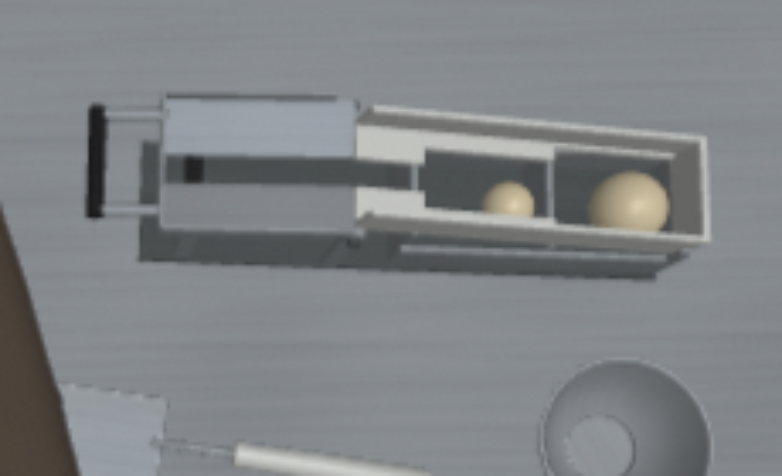

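The pan is back at rest and let go, and the gripper is clear. The small ball is in the first pocket (508,200) and the large one in the second (630,203).

```bash
python3 -c "
from plant import sign_off
print(sign_off())"
```

```text
the job is handed in; nothing more can be done
None
```

The job is done and handed in at about 26 s of the 72 s allowed. I put the large ball and then the small one in the feed pan. Then I lifted the pan by its bar to about 0.47 rad (commanded) and held it for 1.7 s. I lowered it to its stop, let go and moved the gripper clear.

- **Last checks:** The final top and scene views show the small ball in the first pocket and the large one in the second. The pan is at rest, both folded dumplings are still on their seats, and the yellow and blue balls are in place. The force on the tool read about zero.
- **Force at the stop:** When the pan reached its stop, the wrist force read a brief 51 N, under the 120 N limit. It had dropped to about 7 N a quarter of a second later. The readings don't show what the gripper's body felt at that moment, but only the finger pads were in contact with the bar.
- **Failed or disagreeing checks:** None. The camera estimates of the ball positions agreed to about 2 mm.

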